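# Release a child-safe match drawer with its key rod

## Task

The matches are in the green child-safe drawer box. Take the red-handled key rod from its wooden stand, push the rod down through the slot in the box's top, feel along inside for the hidden spring tab and press it gently until the drawer pops out - never force the rod against anything hard in there. Then put the key rod back in its stand, fully home, and pull the drawer all the way open, leaving the other things where they are.

Things in the scene. Friction and masses are not known exactly. Their poses are not given: they have to be found in the camera images.
- latch_box: green fixed box, 150 (x) x 160 (y) x 115 mm high, that holds one drawer. Origin: centre of its underside; its front faces its own -x, and the drawer slides out along its -x. It does not move.
- slot (a point): middle of the slot's mouth, at the top of the steel bezel on the box, 120 mm above the box's underside, 5 mm behind its middle (box x). The slot runs along the box's y, 52 mm long; across x the bezel's mouth is 21 mm wide and narrows over its 5 mm height to 11 mm; the 11 mm gap is 12 mm deep, below it the box is hollow
- rib_mid (a point): hidden in the box, 45 mm straight below point slot: top of a rigid rib that runs under the whole slot but for one gap, 23 mm long (box y). The gap's middle lies anywhere within 17 mm of this point along y, new each time, not measured, only to be felt. More than 25 N between key and box (rib, tab and slot included) damages the latch
- tab_level (a point): hidden point 48 mm straight below point slot, at the height of the black latch tab's top when not pressed. The tab fills the rib's gap, wherever that is, 3 mm lower than the rib; it yields downward against a spring, 3 N at first, 7 N at its stop after 10 mm; after 5 to 6 mm the drawer is let go. The rib does not yield
- drawer (a joint): how far the drawer is out, m: 0 shut and latched; a spring throws it out to about 0.03 when the tab is pressed, after that it stays where it is left (about 1.3 N friction); 0.09 fully open
- drawer_bar (a point): middle of the drawer's steel handle bar (10 mm thick, 90 mm long, along the box's y), 40 mm in front of the drawer's front panel and 85 mm above the worktop; moves with the drawer; its x axis points into the box, as the box's does
- key: key rod, loose, about 70 g, upright in its stand: steel rod 8 mm thick and 66 mm long with a round end, then a steel collar 22 mm across and 6 mm thick, then a red handle 14 (x) x 30 (y) x 38 mm high. Total 110 mm. Origin at the rod's tip, z up along the rod to the handle.
- key_tip (a point): the round lower end of the key's rod
- key_grip (a point): middle of the key's red handle, 92 mm above the tip; the handle is 14 mm thick along this x and 30 mm wide along y
- key_stand: fixed wooden block, 60 x 60 x 76 mm, on the left or the right of the box, with an upright hole of 13 mm, 70 mm deep, in the middle of its top. Origin: centre of its underside.
- stand_hole (a point): centre of the mouth of the stand's hole, on the block's top, 76 mm above the worktop; the rim is chamfered by 3 mm
- stand_seat (a point): where the key's tip is when the key is home: on the hole's axis, 66 mm below its mouth (the collar then rests on the block's top)
- mug: yellow mug, 92 x 127 x 95 mm, a loose bystander on the other side of the box from the stand; origin: centre of its underside
Things that resemble listed ones, but are neither listed nor needed, are in the scene too. What is meant by the key is not white, and is the smaller of those in its own colour.

How it is judged:
By the outcome, as a careful person would: the job done as asked, in the order asked, and still so for the second after the job is handed in, with the robot touching nothing.
It also fails if it takes over 72 s, if anything falls off the work surface, if the arm or the gripper's body presses on something with over 40 N, if the wrist force passes 120 N, or if a joint passes its speed limit or range.

## Robot

A 6-joint arm with a two-finger parallel gripper is mounted at the origin on a cart in front of the work surface, level with it; the furniture and walls round the work are solid. World frame = base frame: x ahead of the robot, y to its left, z up, the work surface at z = 0. Lengths are in m, angles in rad, forces in N, time in s.
With the tool pointing down it reaches from about 0.35 to 1 m from the base axis. Payload 7.1 kg.
Tool frame: the origin (TCP) lies between the finger pads; the fingertips stand 22 mm ahead of it and the grasp point (between the pads) lies 3 mm ahead of it; z points along the fingers, y is the line along which they close (so a half turn about z gives the same grasp; the last joint's range is limited). The gripper opens to 85 mm and grips with 20 to 120 N. Pads are 22 mm wide; open, the fingers measure 114 mm over their backs; the gripper's body (76 mm by 85 mm) begins 54 mm behind the grasp point. The pads swing forward as they close: fully open they stand 13 mm farther back than shut.
Start: joints at [1.292, 0.423, 1.63, -0, 1.089, -0.019], TCP at [0.161, 0.604, 0.253] pointing down, gripper open.
Joint ranges: [-3, 3], [-0.9, 2.11], [0.09, 2.58], [-1.31, 4.45], [0.11, 2.69], [-2.54, 2.54]. Speed limits (rad/s): [2.39, 2.39, 3.01, 3.14, 3.14, 3.14].

## Interface

Orientations are given as a rotation vector (axis times angle).
In Python, from rig import manip gives the robot as it stands. The module is installed in compiled form; this text tells all that it offers. Calls block until the motion is done:
- manip.move_to(position, orientation): joint-space move of the TCP to a pose.
- manip.servo_line(position, orientation=None, rate=0.15): straight line of the TCP; orientation=None keeps the orientation; rate is the mean speed in m/s.
- manip.set_joints(angles): joint-space move.
- manip.command_gripper(opening, f_grip=None): finger opening in m; f_grip is the grip in N (None keeps the last); returns when the fingers have stopped.
- manip.hold(seconds).
- manip.solve_ik(position, orientation): joint angles nearest the present ones, or None.
- manip.camera(name): name is "side" or "top" or "wrist"; returns a dict with "image" (400x640x3 uint8, red, green, blue), "fx", "fy", "cx", "cy" (pixels), "cam_to_world" (4x4, takes a point from camera to world coordinates); the wrist camera has in their place "mount" (4x4, takes a point from camera to tool coordinates, whose origin is the TCP and whose axes are the flange's). Camera axes: x right, y down, z forward; pixel columns grow to the right and rows downward; lengths in m; the calibration is good to about 2 mm. A picture is of the moment at which its call begins: read the wrist's pose just before it. There is no depth.
A pose or a line that the arm cannot do raises manip.IKError and nothing moves.
- manip.sign_off(): hands the job in; it is judged then, once.
Readings, each from a call of its own:
- manip.get_time(): time.
- manip.get_joint_positions(): joint angles.
- manip.get_joint_vel(): joint speeds.
- manip.get_tau(): joint torques, N m.
- manip.get_position(): TCP position.
- manip.get_ee_rot(): TCP orientation.
- manip.get_contact_force(): force on the tool from outside, world axes, zero at the start.
- manip.get_torque(): the same for the moment, N m.
- manip.get_width(): finger opening in m.
- manip.get_grip_force(): force on a finger pad.
Only numpy, scipy, OpenCV 4.12 (cv2) and the standard library are available. Lean on these libraries where they do the work, as an engineer would, in place of code of your own. Each camera call takes 0.05 s, during which the arm holds its last target. There are 200 camera calls.

## Working session

There is one attempt and no reset: what is moved stays moved. The work goes in short steps, each a Python script; the robot and the scene stay as the last script left them, time stands still between calls to the robot, and variables do not carry over. Pictures are saved under pics/ and viewed, at most 10 in all, crops included, and the job is handed in when it is done.

```bash
mkdir -p pics; python3 - <<'E'
from rig import manip as m
import cv2,numpy as np,pickle
d={}
for n in("side","top"):
    c=m.camera(n);d[n]=c;cv2.imwrite(f"pics/{n}0.png",c["image"][:,:,::-1]);print(n,c["fx"],c["fy"],c["cx"],c["cy"],np.round(c["cam_to_world"],3).tolist())
pickle.dump(d,open("d0.pkl","wb"))
print(m.get_time(),m.get_position(),m.get_ee_rot(),m.get_contact_force())
E
```

```text
side 483.4843403435711 483.4843403435711 312.86727041107963 200.2064784362602 [[-0.948, -0.165, 0.273, 0.19], [-0.318, 0.531, -0.785, 1.054], [-0.015, -0.831, -0.556, 0.822], [0.0, 0.0, 0.0, 1.0]]
top 378.4839076931771 378.4839076931771 326.3133519817773 202.53729861760584 [[-0.11, -0.973, 0.201, 0.334], [-0.994, 0.108, -0.022, 0.041], [-0.0, -0.202, -0.979, 1.174], [0.0, 0.0, 0.0, 1.0]]
0.1 [0.16040727 0.60359308 0.25263383] [-4.06916867e-01 -3.11492237e+00  2.14963119e-03] [ 0.44161741 -0.83532946  0.32224308]
```

View pics/side0.png

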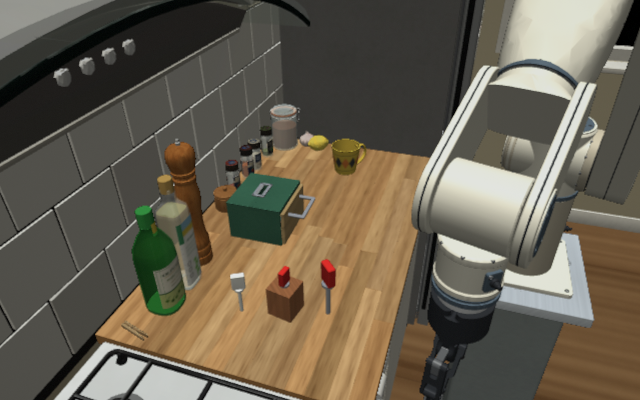

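View pics/top0.png

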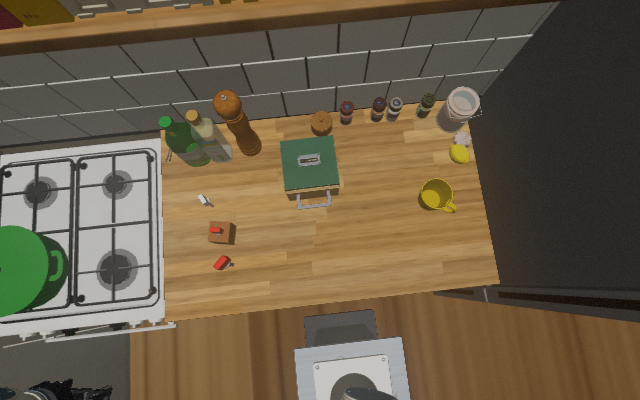

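Side view: key with red handle stands in the wooden block at (285,290). A larger red one at (328,285) and a white one at (238,290) are decoys. Box is at (265,207) with slot at (262,189), and the mug at (345,155). Top view: slot (309,160), stand (219,232), bar (314,205). Rough positions first, then the wrist camera.

```bash
cat > h.py <<'E'
import numpy as np,cv2,pickle
from scipy.spatial.transform import Rotation as R
def ray(c,u,v,z,T=None):
    T=c["cam_to_world"] if T is None else T
    d=T[:3,:3]@[(u-c["cx"])/c["fx"],(v-c["cy"])/c["fy"],1];return T[:3,3]+d*(z-T[2,3])/d[2]
def proj(c,p,T=None):
    T=c["cam_to_world"] if T is None else T
    q=np.linalg.inv(T)@np.r_[p,1];return np.array([q[0]/q[2]*c["fx"]+c["cx"],q[1]/q[2]*c["fy"]+c["cy"]])
def down(yaw): # tool z down, tool x at world angle yaw, so closing axis y = yaw-90deg
    return (R.from_euler('z',yaw)*R.from_euler('x',np.pi)).as_rotvec()
E
python3 - <<'E'
from h import *
d=pickle.load(open("d0.pkl","rb"));t,s=d["top"],d["side"]
for n,u,v,z in [("slot",309,160,.12),("bar",314,205,.085),("barL",298,208,.085),("barR",330,205,.085),("key",216,230,.114),("stand",219,232,.076),
 ("boxBL",281,141,.115),("boxBR",334,137,.115),("boxFL",285,191,.115),("boxFR",338,185,.115),("decoy",222,263,.1),("mug",433,193,.09)]:print(n,ray(t,u,v,z).round(3))
for n,u,v,z in [("slot",262,189,.12),("key",284,274,.11),("decoytop",328,266,.1),("decoyfoot",328,312,0)]:print(n,ray(s,u,v,z).round(3))
from rig import manip as m
c=m.camera("wrist");print(c["mount"].round(3).tolist(),c["fx"],c["cx"],c["cy"])
a=cv2.resize(t["image"][110:290,180:350],None,fx=3,fy=3,interpolation=2);b=cv2.resize(s["image"][170:330,220:350],None,fx=3,fy=3,interpolation=2)[:,:290]
o=np.zeros((540,800,3),np.uint8);o[:,:510]=a;o[:480,510:]=b
cv2.imwrite("pics/crop1.png",o[:,:,::-1])
E
```

```text
slot [0.682 0.053 0.12 ]
bar [0.555 0.053 0.085]
barL [0.551 0.101 0.085]
barR [0.55  0.006 0.085]
key [0.508 0.335 0.114]
stand [0.507 0.337 0.076]
boxBL [0.751 0.13  0.115]
boxBR [ 0.747 -0.027  0.115]
boxFL [0.599 0.131 0.115]
boxFR [ 0.6   -0.022  0.115]
decoy [0.415 0.327 0.1  ]
mug [ 0.551 -0.299  0.09 ]
slot [0.683 0.052 0.12 ]
key [0.507 0.339 0.11 ]
decoytop [0.428 0.275 0.1  ]
decoyfoot [ 0.415  0.316 -0.   ]
[[-0.0, -0.955, -0.298, 0.076], [1.0, -0.0, -0.0, 0.001], [0.0, -0.298, 0.955, -0.12], [0.0, 0.0, 0.0, 1.0]] 305.70195359694674 320.22873899500473 202.2173187413047
```

View pics/crop1.png

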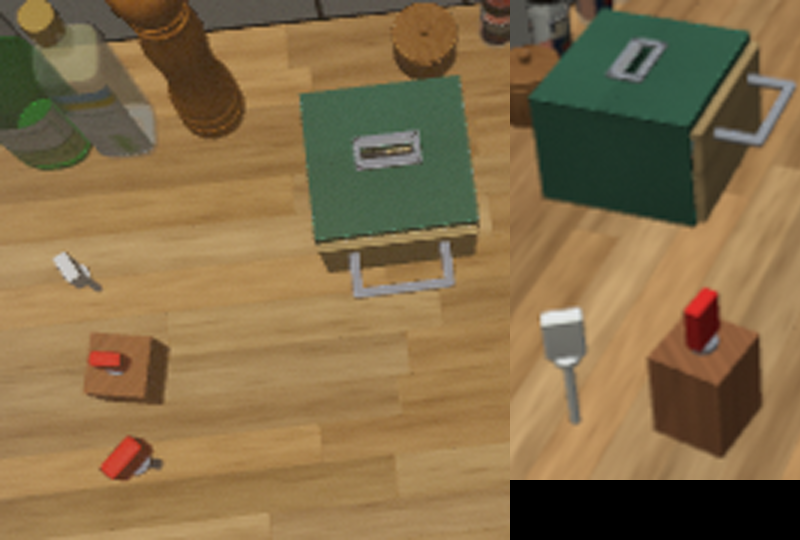

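Crop: the small red handle is in the block, its long side roughly along world y, and the slot runs along y with the box nearly square to the world. Next I take wrist views over the slot and then the stand.

```bash
python3 - <<'E'
from h import *
from rig import manip as m
D={}
m.command_gripper(.05)
for n,p in [("slot",[.68,.053,.26]),("key",[.507,.337,.25])]:
    m.move_to(p,down(np.pi/2));m.hold(.3)
    T=np.eye(4);T[:3,3]=m.get_position();T[:3,:3]=R.from_rotvec(m.get_ee_rot()).as_matrix()
    c=m.camera("wrist");c["T"]=T@c["mount"];D[n]=c
    print(n,m.get_time(),T[:3,3],m.get_joint_positions(),m.get_contact_force())
pickle.dump(D,open("d1.pkl","wb"))
cv2.imwrite("pics/w1.png",cv2.resize(np.vstack([D["slot"]["image"][40:340,120:520],D["key"]["image"][40:340,120:520]]),None,fx=1,fy=1)[:,:,::-1])
E
```

```text
slot 3.6167 [0.67995401 0.05336579 0.26001008] [6.06661688e-02 5.00362569e-01 1.48800031e+00 4.54607509e-05
 1.15326431e+00 6.03273655e-02] [0.05212261 1.03450993 0.21432595]
key 5.225 [0.50755732 0.33635016 0.24996442] [ 5.65984741e-01  4.03416721e-01  1.66962985e+00 -1.40082362e-05
  1.06858560e+00  5.66974656e-01] [-0.68934066 -0.19618203 -0.06673009]
```

View pics/w1.png

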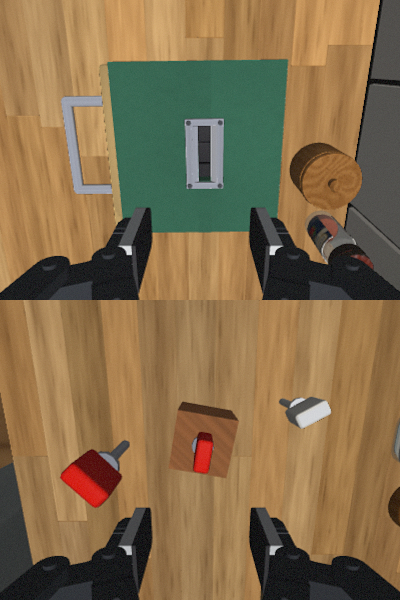

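Wrist view: slot bezel centred at (324.5,194.5) full-frame and running along image y. The key handle is near (323,193) full-frame. Next I measure numerically with segmentation.

```bash
python3 - <<'E'
from h import *
D=pickle.load(open("d1.pkl","rb"));s,k=D["slot"],D["key"]
def P(c,u,v,z): return ray(c,u,v,z,c["T"])
# bezel: grey pixels within box region
h=cv2.cvtColor(s["image"],cv2.COLOR_RGB2HSV)
m=((h[...,1]<70)&(h[...,2]>90)).astype(np.uint8);m[:150]=0;m[240:]=0;m[:,:295]=0;m[:,355:]=0
ys,xs=np.nonzero(m);r=cv2.minAreaRect(np.c_[xs,ys].astype(np.float32));b=cv2.boxPoints(r)
print("bezel",r,[P(s,*q,.119).round(4)[:2].tolist() for q in b],P(s,*r[0],.119))
g=((h[...,0]>60)&(h[...,0]<95)&(h[...,1]>80)).astype(np.uint8);g[280:]=0
cs=max(cv2.findContours(g,0,1)[0],key=cv2.contourArea);r=cv2.minAreaRect(cs)
q=np.array([P(s,*x,.115)[:2] for x in cv2.boxPoints(r)]);print("boxtop",r,q.round(4).tolist(),q.mean(0))
h=cv2.cvtColor(k["image"],cv2.COLOR_RGB2HSV)
red=(((h[...,0]<5)|(h[...,0]>175))&(h[...,1]>180));red[:,:290]=0;red[:,345:]=0;red[:160]=0;red[230:]=0
print(h[...,2][red].min(),np.percentile(h[...,2][red],[10,50,90]))
cv2.imwrite("pics/k1.png",cv2.resize(k["image"][130:230,270:390],None,fx=6,fy=6,interpolation=cv2.INTER_CUBIC)[:,:,::-1])
E
```

```text
bezel ((323.5, 193.0), (70.0, 39.0), 90.0) [[0.6663, 0.0883], [0.6997, 0.0883], [0.7012, 0.0238], [0.6653, 0.0238]] [0.68311075 0.05719058 0.119     ]
boxtop ((318.89013671875, 185.81814575195312), (170.71864318847656, 179.12767028808594), 89.02068328857422) [[0.604, 0.1339], [0.7515, 0.1363], [0.7677, -0.0215], [0.5926, -0.025]] [0.67896651 0.05591749]
54 [ 85. 206. 215.]
```

View pics/k1.png

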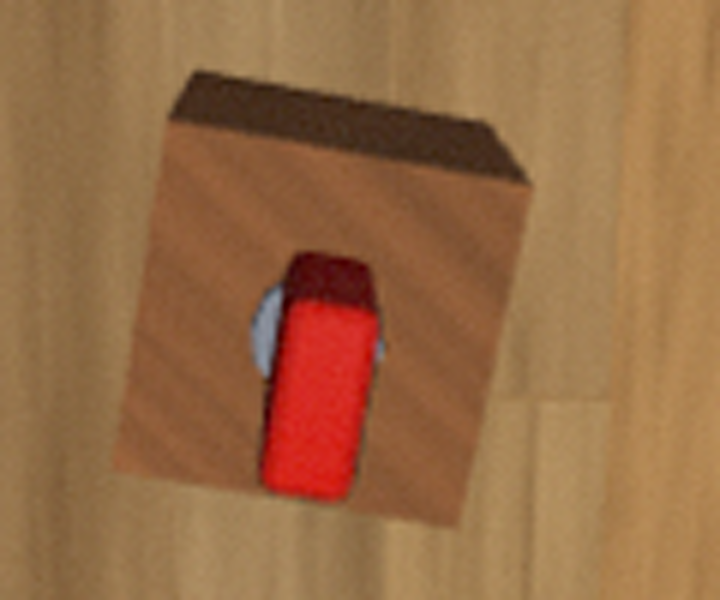

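```bash
python3 - <<'E'
from h import *
D=pickle.load(open("d1.pkl","rb"));s,k=D["slot"],D["key"]
def P(c,u,v,z): return ray(c,u,v,z,c["T"])[:2]
def show(n,c,pts,z):
    q=np.array([P(c,*p,z) for p in pts]);e=np.roll(q,-1,0)-q
    print(n,q.mean(0).round(4),"len",np.hypot(*e.T).round(4),"ang",np.degrees(np.arctan2(e[:,1],e[:,0])).round(1))
show("stand",k,[(298,150.3),(358.3,160.8),(346.3,217.8),(288.8,208.3)],.076)
show("keytop",k,[(317.8,180),(333,181.3),(328.7,213.7),(313.7,212.2)],.120)
show("box",s,[(228,102),(407,99),(398,272),(231,272)],.115)
show("bezel",s,[(306,160),(343,159),(343.5,229),(307,229)],.119)
for n,u,v in [("barTop",184,139),("barBot",196.5,231)]:print(n,P(s,u,v,.085))
E
```

```text
stand [0.5104 0.339 ] len [0.059  0.0596 0.0595 0.0595] ang [ -9.9 -99.9 170.   79.6]
keytop [0.5104 0.3397] len [0.0128 0.029  0.0131 0.0288] ang [ -5.1 -96.8 173.9  82.7]
box [0.6762 0.0554] len [0.1474 0.1605 0.1635 0.1586] ang [   0.9  -88.3 -180.    85.9]
bezel [0.6843 0.0549] len [0.0317 0.0647 0.0336 0.0638] ang [   1.6  -88.3 -180.    90. ]
barTop [0.55067879 0.10087415]
barBot [0.55116378 0.00645264]
```

Measurements agree with the known sizes: stand 59.5 mm square at (0.510,0.339), key handle long axis at about 83°, slot at about (0.6835,0.0545), box yaw about 0.5°, bar at (0.551,0.0537). Now I grasp the key and lift it.

```bash
cat >> h.py <<'E'
YK=np.radians(83)
def F(m,n=8):
    f=[]
    for _ in range(n): m.hold(.02);f.append(m.get_contact_force())
    return np.mean(f,0)
E
python3 - <<'E'
from h import *
from rig import manip as m
o=down(YK)
m.move_to([.5104,.3393,.19],o)
m.servo_line([.5104,.3393,.110],o,rate=.12)
print(F(m,4));m.command_gripper(.008,60)
print(m.get_width(),m.get_grip_force(),m.get_position(),F(m))
m.servo_line([.5104,.3393,.13],rate=.05);print(F(m,4))
m.servo_line([.5104,.3393,.262],rate=.15)
m.hold(.2)
print(m.get_width(),m.get_grip_force(),F(m),m.get_position(),m.get_time())
c=m.camera("side");s=c["image"]
cv2.imwrite("pics/lift.png",cv2.resize(s[130:330,200:400],None,fx=2.5,fy=2.5)[:,:,::-1])
E
```

```text
[0.1430992  0.13868939 0.47151679]
0.013187306873734398 58.678348660469055 [0.51072374 0.33949721 0.11062561] [-0.87834263 -0.98531427  5.66899497]
[-0.12579104 -0.44080031 -0.82142156]
0.013140993365931738 58.34755718708038 [ 0.12517811 -0.25705488 -0.72929572] [0.5102619  0.33920676 0.26143991] 8.9917
```

View pics/lift.png

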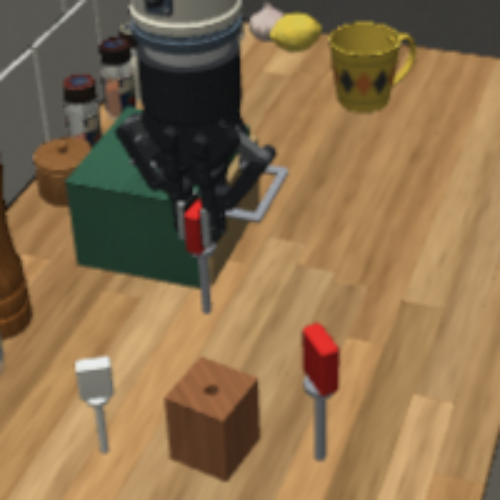

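Key held upright, with the tip at about (283,254) in full-frame side-view pixels. The stand is empty and undisturbed. I go over the slot and descend stepwise with force checks.

```bash
cat >> h.py <<'E'
def go(m,p,rate=.03): m.servo_line(list(p),rate=rate)
E
python3 - <<'E'
from h import *
from rig import manip as m
d=pickle.load(open("d0.pkl","rb"));p=m.get_position()
print("tip pred",proj(d["side"],p-[0,0,.1]))
o=down(YK)
m.servo_line([.6835,.0545,.262],o,rate=.25)
m.servo_line([.6835,.0545,.232],rate=.1);m.hold(.2)
b=F(m);print("bias",b,m.get_position(),m.get_time())
p=np.array([.6835,.0545,.232])
while p[2]>.182:
    p[2]-=.003;go(m,p,.05)
    f=F(m,3)-b
    if np.linalg.norm(f)>1.2:print(p.round(4),f.round(1))
    p[:2]+=np.clip(f[:2]*.0003,-.002,.002)*(np.abs(f[:2])>1)
    if np.linalg.norm(f)>8: print("stop");go(m,p+[0,0,.004]);break
print(p,m.get_position(),(F(m)-b).round(2),m.get_time())
np.save("bias.npy",b)
for n in("side","top"):
    c=m.camera(n)["image"];cv2.imwrite(f"pics/{n}2.png",c[:,:,::-1])
E
```

```text
tip pred [281.35801718 255.54144694]
bias [-0.06665859  0.12126859 -0.84075911] [0.6837569  0.05448641 0.2325829 ] 11.3083
[0.6835 0.0545 0.181 ] [0.68340001 0.05450715 0.18082893] [-0.12 -0.06  0.02] 16.5417
```

Tip prediction matches within 2 px, and the rod is 39 mm into the slot with no contact. Now probing.

```bash
python3 - <<'E'
from h import *
from rig import manip as m
b=np.load("bias.npy")
x,y0=.6835,.0545
m.hold(.1)
for dy in(0,11,-11):
    y=y0+dy*1e-3
    go(m,[x,y,.180],.05)
    z=.178;f=np.zeros(3)
    while z>.1685:
        z-=.0006;go(m,[x,y,z],.02);f=F(m,3)-b
        if np.linalg.norm(f)>1.8:break
    print(dy,"contact z",round(z,4),m.get_position().round(4),f.round(1),m.get_time())
    if z<.1735 or np.linalg.norm(f)<1.8: break
    go(m,[x,y,.180],.05)
E
```

```text
0 contact z 0.1726 [0.6836 0.0543 0.1726] [ 1.1 -2.   0.3] 19.725
```

```bash
python3 - <<'E'
from h import *
from rig import manip as m
b=np.load("bias.npy");x,y=.6835,.0545;z=.1726
print((F(m,10)-b).round(2))
while z>.1695:
    z-=.0004;go(m,[x,y,z],.02);f=F(m,5)-b
    print(round(z,4),f.round(2))
    if np.linalg.norm(f)>5:break
print(m.get_time())
E
```

```text
[ 1.09 -3.    0.16]
0.1722 [ 1.13 -3.53  1.96]
0.1718 [ 0.75 -3.73  5.29]
20.5583
```

Sideways force of -3.5 N in y means the rod is against the gap's +y edge. I lift and shift to -y.

```bash
python3 - <<'E'
from h import *
from rig import manip as m
b=np.load("bias.npy");x=.6835
go(m,[x,.0545,.178],.05);print("up",(F(m,6)-b).round(2))
for y in(.0495,.0455):
    go(m,[x,y,.178],.05);z=.176
    go(m,[x,y,z],.03);bad=False
    while z>.1715:
        z-=.0005;go(m,[x,y,z],.02);f=F(m,3)-b
        if np.linalg.norm(f)>1:print(y,round(z,4),f.round(2))
        if np.linalg.norm(f)>5:bad=True;break
        if abs(f[1])>2:bad=True;break
    if not bad:break
    go(m,[x,y,.178],.05)
print(bad,m.get_position(),m.get_time())
E
```

```text
up [0.08 0.19 0.3 ]
0.0495 0.172 [-0.01  0.09  2.66]
0.0495 0.1715 [-0.23 -0.1   4.39]
False [0.6837149  0.04953061 0.17182787] 24.1333
```

Clean vertical contact at tab level, so I press gently.

```bash
python3 - <<'E'
from h import *
from rig import manip as m
b=np.load("bias.npy");x=.6835;y=.0495;z=.1715
while z>.1645:
    z-=.0005;go(m,[x,y,z],.02);f=F(m,3)-b
    print(round(z,4),f.round(1))
    if np.linalg.norm(f)>9 or np.hypot(f[0],f[1])>3:print("stop");break
print(m.get_position(),m.get_time())
c=m.camera("side")["image"];cv2.imwrite("pics/s3.png",c[:,:,::-1])
a=pickle.load(open("d0.pkl","rb"))["side"]["image"]
cv2.imwrite("pics/s3c.png",cv2.resize(np.hstack([a[150:260,210:340],c[150:260,210:340]]),None,fx=3,fy=3)[:,:,::-1])
E
```

```text
0.171 [ 0.2 -0.1  5.1]
0.1705 [-0.2 -0.   5. ]
0.17 [ 0.1 -0.5  5.7]
0.1695 [ 0.3 -0.5  5.4]
0.169 [ 0.4 -0.2  5.9]
0.1685 [ 0.6 -0.1  5.8]
0.168 [0.9 0.1 6.3]
0.1675 [0.6 0.  6.3]
0.167 [0.5 0.2 5.7]
0.1665 [ 0.9 -0.2  6.1]
0.166 [0.7 0.1 5.5]
0.1655 [0.8 0.1 4.6]
0.165 [0.9 0.  4.8]
0.1645 [1.  0.2 4. ]
[0.68345772 0.04946224 0.16435116] 28.3333
```

View pics/s3c.png

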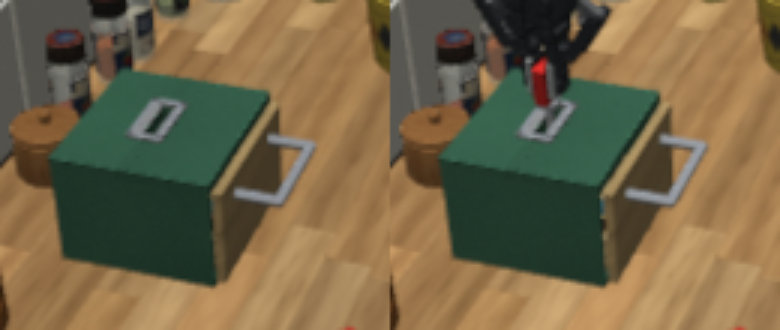

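The drawer looks only slightly moved, if at all, in that frame. I track the handle numerically with a template match in a fresh frame.

```bash
cat >> h.py <<'E'
def drawer(m):
    "drawer travel along -x by handle template match in the side and top views"
    d=pickle.load(open("d0.pkl","rb"));out=[]
    for n in("side","top"):
        c=d[n];pts=np.array([proj(c,[.551,y,.085]) for y in(.10,.007)]+[proj(c,[.585,y,.085]) for y in(.10,.007)])
        (u0,v0),(u1,v1)=(pts.min(0)-4).astype(int),(pts.max(0)+4).astype(int)
        im=m.camera(n)["image"];t=c["image"][v0:v1,u0:u1]
        g=lambda a:(255-cv2.cvtColor(a,cv2.COLOR_RGB2HSV)[...,1])
        r=cv2.matchTemplate(g(im[v0-40:v1+40,u0-40:u1+40]),g(t),cv2.TM_CCOEFF_NORMED);_,s,_,l=cv2.minMaxLoc(r)
        sh=np.array(l)-40;J=proj(c,[.521,.0537,.085])-proj(c,[.551,.0537,.085])
        out.append((sh.tolist(),(J/.03).round().tolist(),round(float(sh@J/(J@J)*.03),4),round(s,2)))
    return out
E
python3 - <<'E'
from h import *
from rig import manip as m
b=np.load("bias.npy")
m.hold(.2);print((F(m)-b).round(1),drawer(m),m.get_time(),m.get_width())
E
```

```text
[1.3 0.1 3.4] [([1, 0], [356.0, 64.0], 0.0027, 0.96), ([-15, -12], [35.0, 334.0], -0.0402, 0.18)] 28.8167 0.013559021929430275
```

```bash
python3 - <<'E'
from h import *
from rig import manip as m
b=np.load("bias.npy")
x,y,z=.6835,.0495,.1645
for i in range(5):
    z-=.0004;go(m,[x,y,z],.02);print(round(z,4),m.get_position().round(4),(F(m,4)-b).round(1),m.get_torque().round(2))
print(drawer(m)[0],m.get_time())
c=m.camera("side")["image"]
w=m.camera("wrist")["image"]
o=np.zeros((400,800,3),np.uint8);o[:,:400]=cv2.resize(c[150:250,240:340],(400,400),interpolation=2);o[:,400:]=cv2.resize(w[100:400,120:520],(400,300),interpolation=2)[:, :].__class__((400,400,3),np.uint8) if 0 else cv2.copyMakeBorder(w[100:400,120:520],0,100,0,0,0)
cv2.imwrite("pics/s4.png",o[:,:,::-1])
E
```

```text
0.1641 [0.6835 0.0495 0.1641] [0.6 0.3 4.2] [ 0.01 -0.16  0.03]
0.1637 [0.6835 0.0495 0.1636] [1.1 0.1 4. ] [-0.02 -0.15 -0.04]
0.1633 [0.6835 0.0495 0.1632] [ 0.8 -0.   3.4] [ 0.05 -0.3  -0.02]
0.1629 [0.6834 0.0495 0.1626] [ 0.9 -0.3  2. ] [ 0.02 -0.26  0.01]
0.1625 [0.6836 0.0495 0.163 ] [0.3 0.2 6.7] [-0.    0.   -0.01]
([11, 2], [356.0, 64.0], 0.0309, 0.96) 30.5
```

View pics/s4.png

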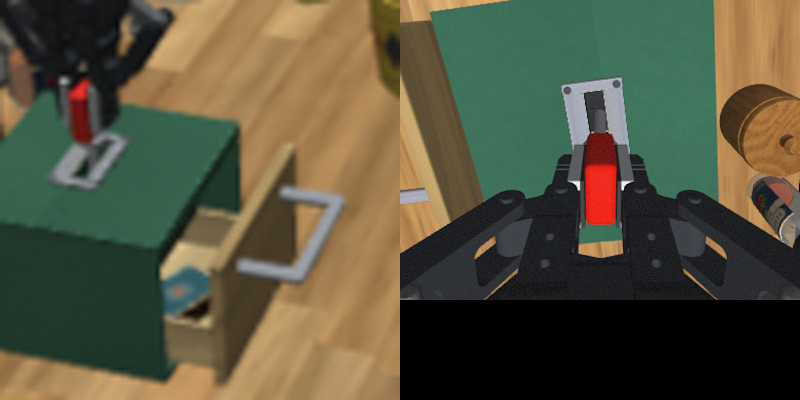

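Drawer has popped out 31 mm and the key is still straight in the fingers. Now I take it back to the stand.

```bash
python3 - <<'E'
from h import *
from rig import manip as m
x,y=.6835,.0495
m.servo_line([x,y,.19],rate=.05);m.servo_line([x,y,.262],rate=.12)
m.servo_line([.5107,.3395,.262],down(YK),rate=.25)
m.servo_line([.5107,.3395,.190],rate=.12);m.hold(.2)
b=F(m);print(b,m.get_time())
p=np.array([.5107,.3395,.190])
while p[2]>.1101:
    p[2]-=min(.004,p[2]-.110);go(m,p,.05);f=F(m,2)-b
    if np.linalg.norm(f)>1.5:print(p.round(4),f.round(1))
    if f[2]>6:print("stop");break
    p[:2]+=np.clip(f[:2]*.0003,-.001,.001)*(np.abs(f[:2])>1)
print(p,m.get_position(),(F(m)-b).round(2),m.get_time())
E
```

```text
[-0.08048026  0.02203168 -0.92686753] 34.6333
[0.5107 0.3395 0.11  ] [-0.4  0.1  5. ]
[0.5107 0.3395 0.11  ] [0.51124005 0.33983883 0.11058383] [-0.22 -0.33  6.16] 40.4333
```

Collar is seated at the original height with 6 N. I release, back off and check, then go for the drawer.

```bash
python3 - <<'E'
from h import *
from rig import manip as m
m.command_gripper(.05);p=m.get_position()
m.servo_line([.5107,.3395,.20],rate=.15)
d=pickle.load(open("d0.pkl","rb"))["side"]
m.move_to([.519,.0537,.19],down(np.pi/2))
c=m.camera("side")["image"]
D=np.abs(c[255:330,255:350].astype(int)-d["image"][255:330,255:350]).max(2);print("stand diff px>60:",(D>60).sum())
m.command_gripper(.032,25)
b=F(m)
z=.19
while z>.0881:
    z-=min(.02,z-.088);m.servo_line([.519,.0537,z],rate=.1);f=F(m,2)-b
    if np.linalg.norm(f)>4:print("stop",z,f);break
print(m.get_position(),(F(m,4)-b).round(1),m.get_time())
c=m.camera("side")["image"];w=m.camera("wrist")["image"]
o=np.hstack([cv2.resize(c[150:330,220:350],(390,540),interpolation=2),cv2.copyMakeBorder(w[100:400,120:520],0,240,0,0,0)])
cv2.imwrite("pics/s5.png",o[:,:,::-1])
E
```

```text
stand diff px>60: 5
[0.51917236 0.05372198 0.08827632] [ 0.3 -0.1 -0.1] 45.4917
```

View pics/s5.png

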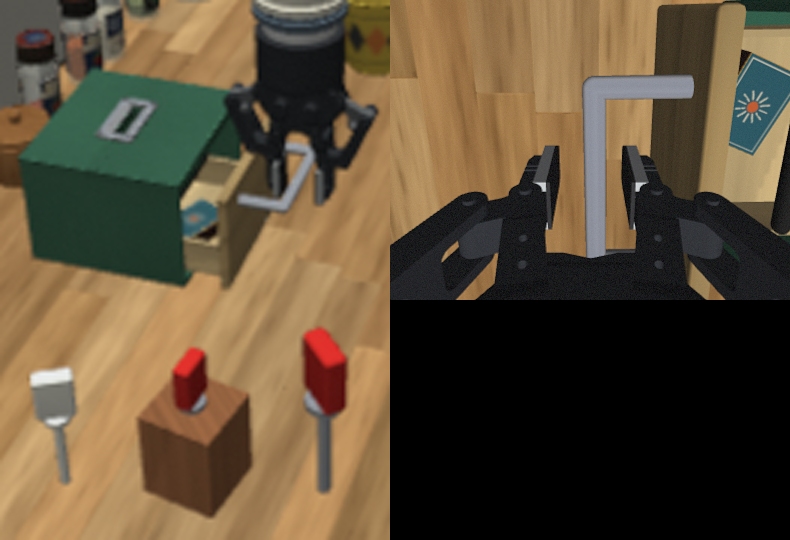

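The key is home in the stand exactly as before, and the fingers straddle the bar. I grip and pull until the stop.

```bash
python3 - <<'E'
from h import *
from rig import manip as m
b=F(m);m.command_gripper(.006,25)
print(m.get_width(),(F(m,4)-b).round(1))
x,y=.519,.0537
m.servo_line([.470,y,.088],rate=.06);print((F(m,4)-b).round(1));x=.470
while x>.440:
    x-=.0015;go(m,[x,y,.088],.04);f=F(m,3)-b
    if abs(f[0])>8:break
print("x",x,m.get_position(),f.round(1),m.get_time())
go(m,[x+.0005,y,.088],.04)
m.command_gripper(.032);m.hold(.1)
m.servo_line([x,y,.20],rate=.12)
m.hold(.3);print(m.get_time())
d=pickle.load(open("d0.pkl","rb"))
for n in("side","top"):d[n]=m.camera(n)
s,t=d["side"]["image"],d["top"]["image"]
cv2.imwrite("pics/s6.png",np.hstack([cv2.resize(s[120:330,200:400],(400,420)),cv2.resize(t[100:290,180:360],(400,420))])[:,:,::-1])
E
```

```text
0.009011777591596985 [ 0.2 -0.   0.5]
[-1.7 -5.8  4.9]
x 0.46099999999999997 [0.46322012 0.05316506 0.0882534 ] [ 11.9  -8.  -10.8] 48.9417
51.025
```

View pics/s6.png

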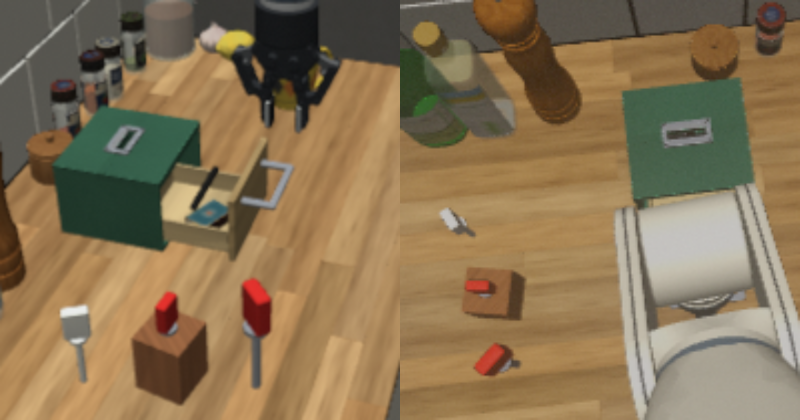

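```bash
python3 - <<'E'
from h import *
from rig import manip as m
print(drawer(m)[0],m.get_time())
d=pickle.load(open("d0.pkl","rb"))["side"]
print([(x,proj(d,[x,.0537,.085])-proj(d,[.551,.0537,.085])) for x in(.461,.466)])
E
```

```text
([32, 6], [356.0, 64.0], 0.0901, 0.89) 51.225
[(0.461, array([32.42210575,  5.81021339])), (0.466, array([30.58801447,  5.4815345 ]))]
```

The drawer is fully open at 0.090 m, the key is home and nothing touches the robot, so I hand in.

```bash
python3 -c "
from rig import manip as m
print(m.sign_off())"
```

```text
the job is handed in; nothing more can be done
None
```

The job is handed in at about 51 s: the tab was pressed with at most about 7 N and the drawer popped, the key is home in its stand, and the drawer is pulled fully open (about 90 mm by camera); nothing else looked moved in the pictures.

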